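# Present the trial ball and its adapter sleeve on the carrying dish

## Robot

A 6-joint arm with a two-finger parallel gripper is mounted at the origin on the work surface. World frame = base frame: x ahead of the robot, y to its left, z up, the work surface at z = 0. Lengths are in m, angles in degrees, forces in N, time in s.
With the tool pointing down it reaches from about 0.325 to 0.9 m from the base axis. Payload 3.5 kg.
Tool frame: the origin (TCP) lies at the very end of the fingers, on their centre line; the grasp point (between the pads) lies 19 mm behind it; z points along the fingers, y is the line along which they close (so a half turn about z gives the same grasp; the last joint's range is limited). The gripper opens to 85 mm and grips with 20 to 120 N. Pads are 22 mm wide; open, the fingers measure 114 mm over their backs; the gripper's body (76 mm by 85 mm) begins 54 mm behind the grasp point. The pads swing forward as they close: fully open they stand 13 mm farther back than shut.
Start: joints at [70.279, 15.837, -1.513, 72.651, 0, 84.076], TCP at [0.149, 0.607, 0.231] pointing down, gripper open.
Joint ranges: [-178.77, 178.77], [-48.84, 107.48], [-61.69, 71.31], [-111.58, 123.2], [-90, 87.43], [-180, 180]. Speed limits (degrees/s): [147.25, 147.25, 180, 180, 180, 180].

## Interface

Orientations are given as a 3x3 rotation matrix whose columns are the frame's x, y, z axes.
In Python, from cell import sense, camera, close_job gives the robot as it stands.
- The arm moves only by the tool play_rows, never from a script. Its argument "plan" is a list that holds one entry, the list of rows, each a list of 5 numbers: the shift along the tool's x, y, z in mm, then the turn about the tool's z in degrees, then the opening, from 0 (shut) to 1 (fully open). A call has exactly 8 rows; each row is the pose to reach, as a shift and turn from the pose commanded when the call began, along the tool's axes at that moment; what a row does not reach only later rows make up. A row lasts 1/8 s, in which the tool goes at most 62.5 mm and 10.7 degrees, less where a joint would pass 70% of its speed; a pose out of reach is approached as far as the arm can. A call with a gripper value outside its range is refused whole. The fingers move at their own pace and stop on an object; "force" is the grip in N (left out, the last holds). Time passes only in rows, so rows that repeat a pose let the fingers close, or fill a call up. It gives the time, the measured TCP pose, the force, the opening and the grip force at its end, in the units of the state.
- sense(): the state, without advancing time (a new reading comes with each control period).
- camera(name): name is "side" or "top"; returns a dict with "color" (480x640x3 uint8, blue, green, red), "z_map" (480x640 float32, m along the optical axis (not along the pixel's ray), 0 where there is no reading), "intrinsics" (3x3 intrinsics, pixels), "R" (3x3) and "t" (3): a world point X has camera coordinates R X + t. Camera axes: x right, y down, z forward; pixel columns grow to the right and rows downward; lengths in m; the calibration is good to about 2 mm. A picture is of the moment at which its call begins.
- close_job(): hands the job in; it is judged then, once.
The state is a dict: "clock": time; "qpos": joint angles; "joint_vel": joint speeds; "joint_torque": joint torques, N m; "eef_pos": TCP position; "ee_rot": TCP orientation; "force": force on the tool from outside, world axes, zero at the start; "ft_torque": the same for the moment, N m; "opening": finger opening in m; "finger_force": force on a finger pad.
Only numpy, scipy, OpenCV 4.12 (cv2) and the standard library are available. Lean on these libraries where they do the work, as an engineer would, in place of code of your own. Each camera call takes 0.05 s, during which the arm holds its last target. There are 200 camera calls.

## Task

Push the upright tubular adapter sleeve down fully home onto the spigot of the steel carrying dish and let it go; then take the dish by the bar over its middle, lift it straight up clear of its round stand and, over the stand, turn it a quarter turn counter-clockwise (seen from above) so that the spigot end comes over the stand's raised rib, gently, with the dish level and the loose ball staying in the middle of the well all the time. Finish still holding the dish by its bar, level and still, straight above the middle of the stand and at least 6 cm up from it, with the sleeve home and the ball in the middle; do not put it down. Leave everything else on the table where it is.

Things in the scene. Friction and masses are not known exactly. Their poses are not given: they have to be found in the camera images.
- dish: Loose steel carrying dish, 0.35 kg. Origin: centre of its flat underside, z up. Round well, outer diameter 97, rim 16 high; a lug 30 wide on the +x side out to x = 90, top at z = 6, bears the spigot; a blank lug on the -x side out to x = -78. A bail spans the well along y: straps 12 by 6 at y = +-52 and a bar on top. It starts on the stand, its +x along the stand's +x (within 3 degrees).
- dish_bar (a point): Centre of the bail's straight top bar, 83 above the dish's underside. The bar lies along the dish's y, 110 long, 12 wide (dish x), 14 high, flat sided; 69 of free height from the dish's underside to its lower face. Axes as the dish. The dish's weight hangs nearly straight under this point.
- spigot_foot (a point): Foot of the spigot on the dish's +x lug, on its axis, 72 from the dish's centre and 6 above its underside. The spigot is 13 in diameter and stands 28 up from here, the top 6 tapering to 7. A sleeve that is home has the middle of its underside at this point. Axes as the dish.
- dish_well (a point): Where the ball's centre lies when the ball is in the middle of the dish's well: on the dish's axis, 20 above its underside (well floor 6 above the underside, flat to radius 5, rising 8 degrees to radius 24, then 18 degrees to the rim at radius 46).
- ball_center (a point): Centre of the loose polished steel ball, diameter 28, 90 g, which rolls easily in the well. It starts within a few mm of the middle.
- sleeve: Loose plain metal tube standing upright, outer diameter 26, bore 15.5 right through (ends alike), 50 tall, 40 to 85 g. Origin: centre of its underside. It stands on the table to the robot's right in one of three places; the others hold a low wide ring (diameter 40, 14 high) and a solid plug of the same outside size without a bore.
- stand: Fixed low round stand, diameter 190, top 10 above the table, that carries the dish at the start. Origin: centre of its underside, on the table; +x points along the spigot lug of the dish as it stands at the start, z up.
- stand_rib (a point): Top of the stand's one raised steel rib, 78 from the stand's centre along its +y (a quarter turn counter-clockwise from where the spigot starts), 18 above the table; the rib is 30 long (radially), 14 wide, 8 high. Axes as the stand.
- collar: Bystander: the low wide ring, 40 diameter, 14 high, on the table. Leave.
- plug: Bystander: the solid plug, 26 diameter, 50 tall, on the table. Leave.
- gallipot: Bystander: small open steel cup, 68 diameter, 45 high, beyond the stand. Leave.
- driver: Bystander: screwdriver lying on the left, 170 long. Leave.
- jar: Bystander: jar, 52 diameter, 65 high, on the left. Leave.
- gauge: Bystander: steel rod lying beyond the stand to the right, 10 diameter, 120 long. Leave.
- clipbox: Bystander: flat box 55 by 75 by 22, on the near left. Leave.
Mind the look-alikes: they are no part of the job. Several things have the shape of the dish; the one meant has the colours described above.

How it is judged (in metres and radians):
On the way, in this order (a step that is already met when the one before it is completed fails the run):
1. the sleeve is fully home on the dish's spigot and let go, the dish still on its stand (distance between sleeve and spigot_foot below 0.005 m and angle between the z axis of sleeve and the z axis of dish, either way round below 0.1 rad and contact force between the fingers and sleeve below 0.05 N and height (world z) of dish below 0.016 m), for 0.2 s.
2. the dish is held up, its underside 30 mm or more above the stand, not yet turned (within 15 degrees of how it stood) (height (world z) of dish above 0.04 m and contact force between the fingers and dish above 1 N and angle between the x axis of dish and the x axis of stand, either way round below 0.26 rad and x of spigot_foot in the frame of stand above 0.03 m), for 0.1 s.
At the end, for the whole second after the job is handed in: Dish held by fingers (>1 N), off the stand, underside 50+ mm above its top, within 30 mm of its axis, spigot lug within 8.6 deg of the rib direction, tilt under 5 deg, still; ball within 12 mm of the well's middle, at rest, untouched; sleeve home on the spigot (within 5 mm), not held (distance between sleeve and spigot_foot below 0.005 m and angle between the z axis of sleeve and the z axis of dish, either way round below 0.1 rad and height (world z) of dish above 0.06 m and horizontal distance between dish and stand below 0.03 m and angle between the x axis of dish and the y axis of stand, either way round below 0.15 rad and y of spigot_foot in the frame of stand above 0.03 m and angle between dish's own z axis and vertical below 0.09 rad and distance between ball_center and dish_well below 0.012 m and contact force between the fingers and dish above 1 N and contact force between dish and stand below 0.05 N and contact force between the fingers and sleeve below 0.05 N and contact force between the arm and ball below 0.05 N and linear speed of each of dish, ball below 0.03 m/s); the arm keeps its last pose, push and grip.
It fails at once if the ball strays more than 22 mm from the middle of the well (distance between ball_center and dish_well above 0.022 m).
It fails at once if the dish tips more than 11 degrees (angle between dish's own z axis and vertical above 0.2 rad).
It fails at once if a bystander is moved more than 25 mm (distance of any of collar, plug, gallipot, driver, jar, gauge, clipbox from where it was at the start of the episode above 0.025 m).
It also fails if it takes over 64 s, if anything falls off the work surface, if the arm or the gripper's body presses on something with over 40 N, if the wrist force passes 120 N, or if a joint passes its speed limit or range.

## Working session

There is one attempt and no reset: what is moved stays moved. The work goes in short steps, Python scripts to look and compute and a tool call to move; the robot and the scene stay as the last step left them, time stands still between calls to the robot, and variables do not carry over. Pictures are saved under pics/ and viewed, at most 10 in all, crops included, and the job is handed in when it is done.

Besides the shell and the picture viewer there is one more tool, called after ">>>" as name(argument=value, ...) on one line, values as JSON. play_rows: Moves the arm, as the interface text tells. Its arguments: {"type":"object","properties":{"plan":{"type":"array"},"force":{"type":"number"}},"required":["plan"]}

```bash
mkdir -p pics; ls; python3 - <<'E'
from cell import sense,camera
import cv2,numpy as np
s=sense();print({k:np.round(v,3).tolist() for k,v in s.items()})
for n in("top","side"):
    c=camera(n);cv2.imwrite(f"pics/{n}0.png",c["color"]);np.savez(f"{n}0.npz",**c)
    print(n,c["intrinsics"].tolist(),np.round(c["R"],4).tolist(),c["t"].tolist())
E
```

```text
pics
{'clock': 0.0, 'qpos': [70.281, 15.881, -1.6, 72.651, -0.001, 84.076], 'joint_vel': [0.01, -0.07, 0.058, 0.073, 0.022, 0.001], 'joint_torque': [0.001, -44.551, 29.52, 0.016, 0.0, 0.0], 'eef_pos': [0.149, 0.606, 0.23], 'ee_rot': [[-0.971, 0.238, -0.001], [0.238, 0.971, -0.002], [0.0, -0.002, -1.0]], 'force': [0.599, -0.144, -0.397], 'ft_torque': [0.022, -0.014, 0.01], 'finger_force': 0.0, 'opening': 0.085}
top [[567.8650100936849, 0.0, 322.7208323071335], [0.0, 567.8650100936849, 238.87424832102568], [0.0, 0.0, 1.0]] [[0.0078, -1.0, -0.0012], [-0.9735, -0.0073, -0.2286], [0.2286, 0.0029, -0.9735]] [0.033851470445896446, 0.5103385163056646, 1.3895491712232089]
side [[512.1922284940684, 0.0, 320.33235502085563], [0.0, 512.1922284940684, 245.6240884346619], [0.0, 0.0, 1.0]] [[0.9061, -0.4229, -0.0122], [-0.2643, -0.5434, -0.7968], [0.3303, 0.7252, -0.6041]] [-0.3969034248885441, 0.21179060545338285, 0.9593970066876949]
```

View pics/top0.png

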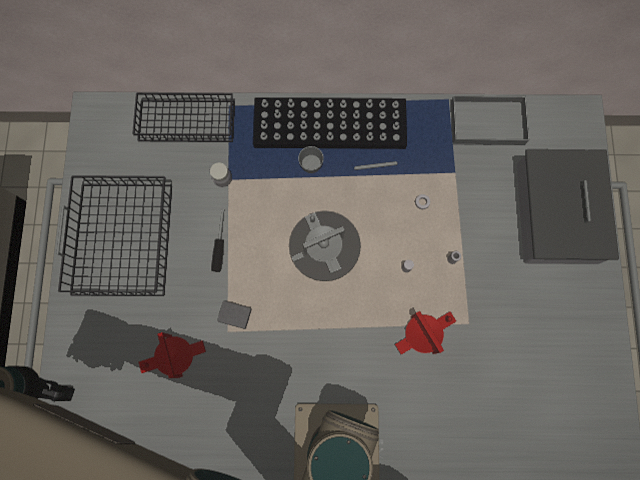

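View pics/side0.png

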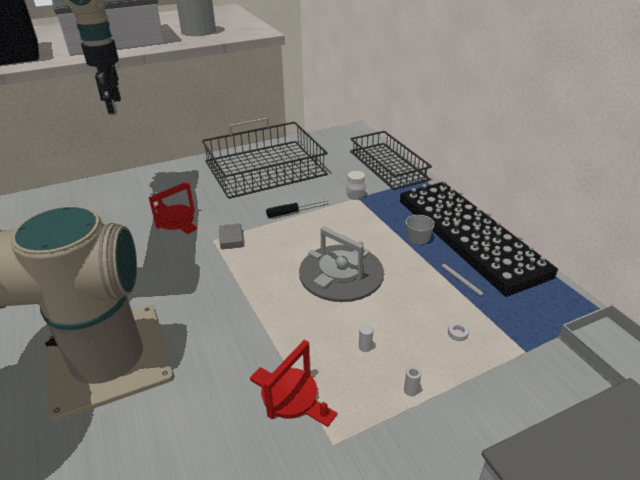

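```bash
python3 - <<'E'
import cv2,numpy as np
t=np.load("top0.npz")["color"];s=np.load("side0.npz")["color"]
r=lambda im,x,y,w,h,k:cv2.resize(im[y:y+h,x:x+w],None,fx=k,fy=k,interpolation=cv2.INTER_CUBIC)
a=r(t,280,200,90,90,4.4);b=r(t,390,190,80,90,4.4);c=r(s,290,220,110,85,3.6);d=r(s,350,310,80,90,3.2)
W=800;o=np.zeros((600,800,3),np.uint8)
def put(i,x,y):
    h=min(i.shape[0],600-y);w=min(i.shape[1],800-x);o[y:y+h,x:x+w]=i[:h,:w]
b=r(t,390,190,80,90,3.2);a=r(t,280,200,90,90,3.3)
put(a,0,0);put(b,400,0);put(c,0,297);put(d,400,297)
cv2.imwrite("pics/crop1.png",o)
E
```

```text
(no output)
```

View pics/crop1.png

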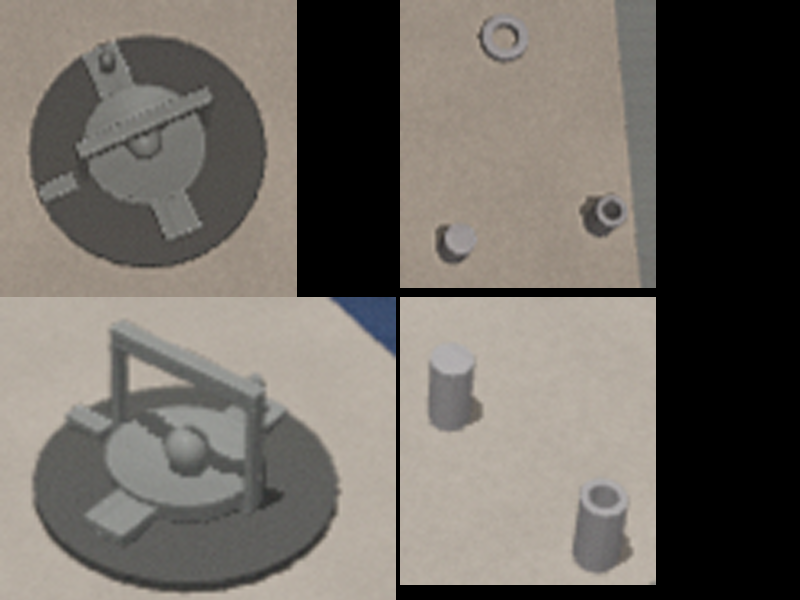

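```bash
cat > h.py <<'E'
import numpy as np,cv2
from scipy.optimize import least_squares
def cloud(c):
    v,u=np.mgrid[:480,:640];z=c["z_map"];K=c["intrinsics"]
    p=np.stack([(u-K[0,2])/K[0,0]*z,(v-K[1,2])/K[1,1]*z,z],-1)
    return (p-c["t"])@c["R"]          # R^T (p-t)
def ray(c,uv,h):
    K=c["intrinsics"];d=c["R"].T@np.array([(uv[0]-K[0,2])/K[0,0],(uv[1]-K[1,2])/K[1,1],1]);o=-c["R"].T@c["t"]
    return o+d*(h-o[2])/d[2]
def proj(c,X):
    p=c["intrinsics"]@(c["R"]@np.asarray(X)+c["t"]);return p[:2]/p[2]
def sel(c,P,ctr,r,z0,z1):
    m=(np.hypot(P[...,0]-ctr[0],P[...,1]-ctr[1])<r)&(P[...,2]>z0)&(P[...,2]<z1)&(c["z_map"]>0)
    return P[m]
E
python3 - <<'E'
from h import *
T=dict(np.load("top0.npz"));S=dict(np.load("side0.npz"))
g=cv2.cvtColor(T["color"],6)
m=((g<95)*255).astype(np.uint8);m[:195]=0;m[295:]=0;m[:,:280]=0;m[:,370:]=0
cs,_=cv2.findContours(m,cv2.RETR_EXTERNAL,cv2.CHAIN_APPROX_NONE);k=max(cs,key=cv2.contourArea)
e=cv2.fitEllipse(cv2.convexHull(k));st=ray(T,e[0],.008);print("stand",e,st)
pts=np.array([ray(T,p[0],.010) for p in cv2.convexHull(k)]);print(cv2.minEnclosingCircle(pts[:,:2].astype(np.float32)))
sl0=ray(T,(455.6,256),.05);print("sleeve ray",sl0)
for n,c in(("T",T),("S",S)):
    P=cloud(c)
    q=sel(c,P,st,.09,.082,.12);r=cv2.minAreaRect(q[:,:2].astype(np.float32));print(n,"bar",len(q),r,q[:,2].min(),q[:,2].max(),q.mean(0))
    q=sel(c,P,sl0,.03,.044,.06);print(n,"sl",len(q),cv2.minEnclosingCircle(q[:,:2].astype(np.float32)),np.median(q[:,2]))
    q=sel(c,P,sl0,.03,.01,.06);print(n,"sl all",len(q),cv2.minEnclosingCircle(q[:,:2].astype(np.float32)))
sp=ray(T,(312.4,216),.044);print("spig",sp)
for n,c in(("T",T),("S",S)):
    P=cloud(c);q=sel(c,P,sp,.02,.024,.055);print(n,len(q),q[:,2].max() if len(q) else 0,q.mean(0),q.min(0),q.max(0))
    q=sel(c,P,st,.096,.0165,.02);print(n,"rib+",len(q))
for c in(T,S):print(proj(c,sp),proj(c,sl0))
E
```

```text
stand ((324.3778991699219, 245.70654296875), (69.68446350097656, 71.25215148925781), 95.37157440185547) [0.50360077 0.03339238 0.008     ]
((0.5044121146202087, 0.033643122762441635), 0.09455350786447525)
sleeve ray [ 0.46991182 -0.30124769  0.05      ]
T bar 247 ((0.5072921514511108, 0.03705394268035889), (0.013906050473451614, 0.10909948498010635), 24.725650787353516) 0.08530379243587788 0.11033242271937589 [0.50604167 0.03723475 0.09801481]
T sl 52 ((0.472043514251709, -0.3020043969154358), 0.013124994933605194) 0.04845198272464129
T sl all 111 ((0.472078412771225, -0.3012874722480774), 0.013621904887259007)
S bar 390 ((0.5041200518608093, 0.03287963569164276), (0.0163508839905262, 0.10991595685482025), 24.63878059387207) 0.0821478598888004 0.10372601326396143 [0.50403865 0.02905055 0.0960386 ]
S sl 142 ((0.46935880184173584, -0.304159015417099), 0.013752659782767296) 0.04954876958664182
S sl all 368 ((0.4688936471939087, -0.30458953976631165), 0.014220980927348137)
spig [0.5745767 0.0651375 0.044    ]
T 25 0.047347550229995636 [0.57084726 0.0664548  0.03824365] [0.56661659 0.06099167 0.02410658] [0.57952141 0.07177272 0.04734755]
T rib+ 342
S 10 0.04687847284636173 [0.57113289 0.06351147 0.04256733] [0.56591915 0.06121452 0.03712288] [0.57538208 0.06772961 0.04687847]
S rib+ 333
[312.4 216. ] [455.6 256. ]
[362.20882959 241.01975911] [412.40667069 370.6962021 ]
```

>>> play_rows(plan=[[[-25, -28, 0, -5, 0.6], [-64, -73, 0, -10, 0.6], [-104, -119, 0, -15, 0.6], [-144, -165, 0, -20, 0.6], [-184, -210, 0, -25, 0.6], [-224, -256, 0, -30, 0.6], [-264, -302, 0, -35, 0.6], [-300, -344, 0, -38.5, 0.6]]], force=40)

```text
clock: 1.1
eef_pos: [0.3587, 0.1994, 0.2311]
ee_rot: [[-0.908, -0.42, 0.0], [-0.42, 0.908, -0.0], [-0.0, -0.0, -1.0]]
force: [0.6, 1.1, 0.4]
opening: 0.0514
finger_force: 0.0
```

```bash
cat >> h.py <<'E'
def to(target,yang=None,lab=""):
    from cell import sense
    s=sense();R=np.array(s["ee_rot"]);d=R.T@(np.asarray(target)-s["eef_pos"])*1000
    ya=np.degrees(np.arctan2(R[1,1],R[0,1]))
    print(lab,"t",round(s["clock"],2),"eef",np.round(s["eef_pos"],4),"yang",round(ya,2),"tilt",np.round(R[:2,2],4),"shift",np.round(d,1),"turn",None if yang is None else round(ya-yang,2),"F",np.round(s["force"],1),"open",round(s["opening"],4),"ff",round(s["finger_force"],1))
E
python3 -c "
from h import *
to([.4705,-.3032,.12],114.7)"
```

```text
t 1.1 eef [0.3587 0.1994 0.2311] yang 114.82 tilt [ 0.0001 -0.    ] shift [ 109.5 -503.1  111.1] turn 0.12 F [0.6 1.1 0.4] open 0.0514 ff 0.0
```

>>> play_rows(plan=[[[7, -30, 0, 0, 0.6], [20, -90, 0, 0, 0.6], [33, -150, 10, 0, 0.6], [46, -210, 20, 0, 0.6], [59, -270, 30, 0, 0.6], [72, -330, 40, 0, 0.6], [85, -390, 50, 0, 0.6], [97, -445, 60, 0, 0.6]]])

```text
clock: 2.1
eef_pos: [0.4561, -0.2456, 0.1706]
ee_rot: [[-0.909, -0.417, -0.0], [-0.417, 0.909, 0.0], [-0.0, 0.0, -1.0]]
force: [0.6, 0.9, -0.3]
opening: 0.0513
finger_force: 0.0
```

>>> play_rows(plan=[[[7, -35, 10, 0, 0.6], [12, -55, 25, 0, 0.6], [12, -58, 40, 0, 0.6], [12, -58, 45, 0, 0.6], [12, -58, 45, 0, 0.6], [12, -58, 45, 0, 0.6], [12, -58, 45, 0, 0.6], [12, -58, 45, 0, 0.6]]])

```text
clock: 3.1
eef_pos: [0.4698, -0.3012, 0.1269]
ee_rot: [[-0.908, -0.418, 0.001], [-0.418, 0.908, -0.001], [-0.0, -0.001, -1.0]]
force: [-0.2, 0.0, 0.4]
opening: 0.0515
finger_force: 0.0
```

```bash
python3 - <<'E'
from h import *
from cell import camera
to([.4705,-.3032,.10],114.7)
to([.4705,-.3032,.021],114.7)
ims=[]
for n in("side","top"):
    c=camera(n);np.savez(n+"1.npz",**c)
    u,v=map(int,proj(c,[.47,-.303,.06]));w=50
    ims.append(cv2.resize(c["color"][v-w:v+w,u-w:u+w],(390,390)))
cv2.imwrite("pics/g1.png",np.hstack(ims))
E
```

```text
t 3.1 eef [ 0.4698 -0.3012  0.1269] yang 114.72 tilt [ 0.0007 -0.0006] shift [ 0.2 -2.1 26.9] turn 0.02 F [-0.2  0.   0.4] open 0.0515 ff 0.0
 t 3.1 eef [ 0.4698 -0.3012  0.1269] yang 114.72 tilt [ 0.0007 -0.0006] shift [  0.3  -2.  105.9] turn 0.02 F [-0.2  0.   0.4] open 0.0515 ff 0.0
```

View pics/g1.png

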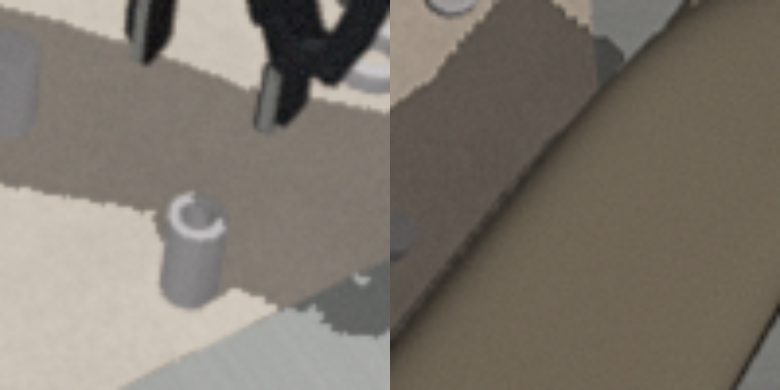

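>>> play_rows(plan=[[[0, -2, 20, 0, 0.6], [0, -2, 45, 0, 0.6], [0, -2, 70, 0, 0.6], [0, -2, 90, 0, 0.6], [0, -2, 102, 0, 0.6], [0, -2, 106, 0, 0.6], [0, -2, 106, 0, 0.6], [0, -2, 106, 0, 0.5]]])

```text
clock: 4.2
eef_pos: [0.4711, -0.3035, 0.0212]
ee_rot: [[-0.908, -0.418, 0.001], [-0.418, 0.908, -0.001], [-0.001, -0.002, -1.0]]
force: [-0.5, 0.1, 0.3]
opening: 0.0428
finger_force: 0.0
```

>>> play_rows(plan=[[[0, 0, 0, 0, 0.4], [0, 0, 0, 0, 0.35], [0, 0, 0, 0, 0.3], [0, 0, 0, 0, 0.2], [0, 0, 0, 0, 0.2], [0, 0, 0, 0, 0.2], [0, 0, 0, 0, 0.2], [0, 0, 0, 0, 0.2]]], force=40)

```text
clock: 5.2
eef_pos: [0.4707, -0.3033, 0.0207]
ee_rot: [[-0.908, -0.418, 0.001], [-0.418, 0.908, -0.001], [-0.0, -0.001, -1.0]]
force: [-1.3, -0.3, 4.7]
opening: 0.0245
finger_force: 39.7
```

```bash
python3 - <<'E'
from h import *
from cell import camera
to([.4705,-.3032,.10],114.7)
E
```

```text
t 5.2 eef [ 0.4707 -0.3033  0.0207] yang 114.7 tilt [ 0.0006 -0.0005] shift [  0.1   0.1 -79.3] turn 0.0 F [-1.3 -0.3  4.7] open 0.0245 ff 39.7
```

>>> play_rows(plan=[[[0, 0, -10, 0, 0.2], [0, 0, -35, 0, 0.2], [0, 0, -60, 0, 0.2], [0, 0, -85, 0, 0.2], [0, 0, -110, 0, 0.2], [-10, 12, -120, 0, 0.2], [-30, 36, -120, 0, 0.2], [-60, 72, -120, 0, 0.2]]])

```text
clock: 6.2
eef_pos: [0.4945, -0.2111, 0.1398]
ee_rot: [[-0.909, -0.416, -0.001], [-0.416, 0.909, 0.001], [0.0, 0.001, -1.0]]
force: [0.3, -0.1, 0.9]
opening: 0.0241
finger_force: 39.3
```

>>> play_rows(plan=[[[-35, 42, 0, 0, 0.2], [-70, 84, 0, 0, 0.2], [-105, 126, 0, 0, 0.2], [-140, 167, 0, 0, 0.2], [-165, 197, 0, 0, 0.2], [-180, 215, 0, 0, 0.2], [-185, 221, 0, 0, 0.2], [-185, 221, 0, 0, 0.2]]])

```text
clock: 7.2
eef_pos: [0.5697, 0.066, 0.1396]
ee_rot: [[-0.908, -0.419, -0.002], [-0.419, 0.908, -0.0], [0.002, 0.0, -1.0]]
force: [0.4, -0.4, -0.0]
opening: 0.0246
finger_force: 39.3
```

```bash
python3 - <<'E'
from h import *
from cell import camera
to([.5711,.0651,.085],114.7)
ims=[]
for n in("side","top"):
    c=camera(n);np.savez(n+"2.npz",**c)
    u,v=map(int,proj(c,[.571,.065,.08]));w=50
    ims.append(cv2.resize(c["color"][v-w:v+w,u-w:u+w],(390,390),interpolation=cv2.INTER_CUBIC))
    print(n,u,v)
cv2.imwrite("pics/g2.png",np.hstack(ims))
E
```

```text
t 7.2 eef [0.5697 0.066  0.1396] yang 114.76 tilt [-0.0016 -0.0003] shift [-1.  -1.4 54.6] turn 0.06 F [ 0.4 -0.4 -0. ] open 0.0246 ff 39.3
side 361 228
top 312 213
```

View pics/g2.png

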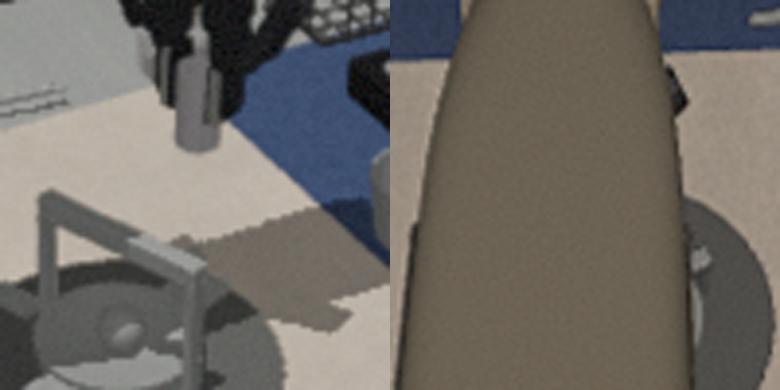

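```bash
python3 - <<'E'
from h import *
S=dict(np.load("side2.npz"));S0=dict(np.load("side0.npz"));P=cloud(S);e=np.array([.5697,.066])
u=np.array([.9085,.418]);w=np.array([-.418,.9085])
for z0,z1 in((.112,.119),(.119,.13),(.112,.135)):
    q=sel(S,P,e,.03,z0,z1)[:,:2]
    f=least_squares(lambda p:np.hypot(*(q-p).T)-.013,e,loss="soft_l1",f_scale=.001).x
    print(len(q),f,"rel eef u,w",(f-e)@u*1e3,(f-e)@w*1e3)
q=sel(S0,cloud(S0),[.4705,-.3032],.03,.005,.035)[:,:2]
f=least_squares(lambda p:np.hypot(*(q-p).T)-.013,[.47,-.303],loss="soft_l1",f_scale=.001).x;d=f-np.array([.4707,-.3033]);print("table",f,d@u*1e3,d@w*1e3)
for n in("top0","side0"):
    c=dict(np.load(n+".npz"));q=sel(c,cloud(c),[.571,.065],.016,.026,.048);print(n);print(np.round(np.c_[q[:,:2]@u,q[:,:2]@w,q[:,2]]*1e3,1).tolist())
    b=sel(c,cloud(c),[.504,.0335],.07,.085,.12);b=b;print("bar w ends",np.percentile(b[:,:2]@w,[0,1,99,100]),"u",np.percentile(b[:,:2]@u,[1,50,99]))
E
```

```text
0 [0.5697 0.066 ] rel eef u,w 0.0 0.0
44 [0.56953454 0.06625433] rel eef u,w -0.04401199357053756 0.30021959860988034
66 [0.56940623 0.06621057] rel eef u,w -0.17887004774529405 0.3140927901168483
table [ 0.4704254  -0.30380685] -0.4613341451480827 -0.34568868144315934
top0
[[554.2, -181.9, 35.9], [551.7, -175.3, 44.4], [550.2, -177.5, 46.0], [548.8, -179.7, 47.3], [548.3, -182.3, 45.0], [551.8, -175.1, 34.7], [548.8, -176.8, 42.1], [546.5, -178.7, 46.6], [547.3, -181.8, 39.5], [545.7, -183.9, 41.4], [548.0, -173.5, 39.7], [547.5, -176.1, 37.4], [544.2, -177.7, 46.1], [543.6, -180.2, 44.3], [544.2, -183.2, 37.9], [546.8, -172.8, 34.9], [543.9, -174.6, 41.7], [543.4, -177.2, 39.5], [542.9, -179.8, 37.2], [544.1, -183.0, 28.5], [544.6, -174.6, 29.3], [542.5, -176.6, 33.5], [541.5, -179.0, 33.3]]
bar w ends [-0.23293715 -0.23132201 -0.12407045 -0.12383431] u [0.46968878 0.47519169 0.48251259]
side0
[[542.9, -179.3, 46.9], [548.8, -177.9, 42.9], [541.1, -177.9, 44.4], [541.4, -180.5, 45.5], [545.4, -180.5, 43.2], [547.2, -182.0, 42.8], [544.6, -181.2, 41.1], [545.2, -183.5, 41.8], [548.9, -183.7, 39.8], [548.8, -183.9, 37.1]]
bar w ends [-0.23580667 -0.23537553 -0.12730194 -0.12589591] u [0.46504835 0.46873925 0.47940309]
```

>>> play_rows(plan=[[[0, -1, 10, 0, 0.2], [-0.6, -2.2, 25, 0, 0.2], [-0.6, -2.2, 40, 0, 0.2], [-0.6, -2.2, 52, 0, 0.2], [-0.6, -2.2, 60, 0, 0.2], [-0.6, -2.2, 65, 0, 0.2], [-0.6, -2.2, 65, 0, 0.2], [-0.6, -2.2, 65, 0, 0.2]]])

```text
clock: 8.3
eef_pos: [0.5725, 0.0639, 0.0758]
ee_rot: [[-0.908, -0.418, 0.001], [-0.418, 0.908, -0.0], [-0.001, -0.0, -1.0]]
force: [0.8, 0.4, -0.1]
opening: 0.0242
finger_force: 39.3
```

```bash
python3 - <<'E'
from h import *
from cell import camera
e=np.array([.9085*.5458-.418*-.1804,.418*.5458+.9085*-.1804]);
to([*e,.0367],114.7)
c=camera("side");np.savez("side3.npz",**c)
u,v=map(int,proj(c,[*e,.06]));w=35
print(proj(c,[*e,.054]),proj(c,[*e,.044]),u,v)
cv2.imwrite("pics/g3.png",cv2.resize(c["color"][v-w:v+w,u-w:u+w],(560,560),interpolation=cv2.INTER_CUBIC))
E
```

```text
t 8.3 eef [0.5725 0.0639 0.0758] yang 114.71 tilt [ 0.001 -0.   ] shift [ 1.   0.8 39.1] turn 0.01 F [ 0.8  0.4 -0.1] open 0.0242 ff 39.3
[361.27874941 238.07496038] [361.12028186 241.60773699] 361 235
```

View pics/g3.png

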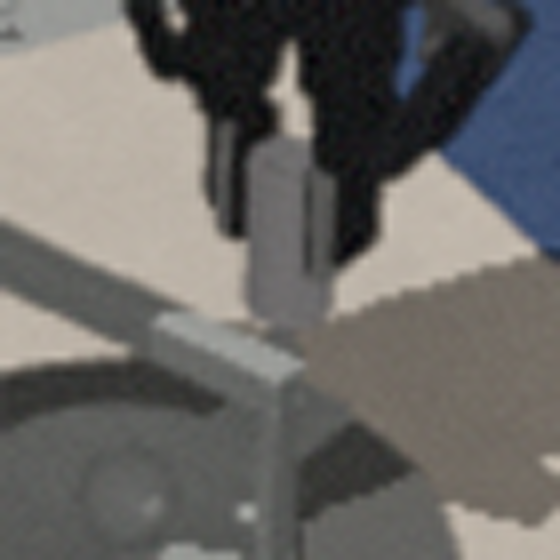

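>>> play_rows(plan=[[[0.7, 0.4, 3, 0, 0.2], [0.7, 0.4, 6, 0, 0.2], [0.7, 0.4, 9, 0, 0.2], [0.7, 0.4, 12, 0, 0.2], [0.7, 0.4, 14, 0, 0.2], [0.7, 0.4, 16, 0, 0.2], [0.7, 0.4, 17, 0, 0.2], [0.7, 0.4, 17, 0, 0.2]]])

```text
clock: 9.35
eef_pos: [0.5711, 0.0639, 0.0583]
ee_rot: [[-0.908, -0.418, -0.0], [-0.418, 0.908, 0.0], [0.0, 0.0, -1.0]]
force: [0.1, 0.5, -0.2]
opening: 0.0243
finger_force: 39.3
```

>>> play_rows(plan=[[[0, 0, 3, 0, 0.2], [0, 0, 6, 0, 0.2], [0, 0, 9, 0, 0.2], [0, 0, 12, 0, 0.2], [0, 0, 15, 0, 0.2], [0, 0, 17, 0, 0.2], [0, 0, 19, 0, 0.2], [0, 0, 19, 0, 0.2]]])

```text
clock: 10.35
eef_pos: [0.5711, 0.0639, 0.0391]
ee_rot: [[-0.908, -0.418, -0.0], [-0.418, 0.908, -0.0], [0.0, 0.0, -1.0]]
force: [0.8, 0.3, -0.2]
opening: 0.024
finger_force: 39.3
```

>>> play_rows(plan=[[[0, 0, 0.8, 0, 0.2], [0, 0, 1.4, 0, 0.2], [0, 0, 2, 0, 0.2], [0, 0, 2.4, 0, 0.2], [0, 0, 2.8, 0, 0.2], [0, 0, 3.2, 0, 0.2], [0, 0, 3.4, 0, 0.2], [0, 0, 3.4, 0, 0.2]]])

```text
clock: 11.35
eef_pos: [0.5712, 0.0639, 0.0367]
ee_rot: [[-0.908, -0.418, 0.0], [-0.418, 0.908, -0.0], [-0.0, -0.0, -1.0]]
force: [-2.4, 0.3, 5.1]
opening: 0.0245
finger_force: 40.0
```

>>> play_rows(plan=[[[0, 0, 0, 0, 0.3], [0, 0, 0, 0, 0.35], [0, 0, 0, 0, 0.4], [0, 0, 0, 0, 0.45], [0, 0, 0, 0, 0.5], [0, 0, 0, 0, 0.5], [0, 0, 0, 0, 0.5], [0, 0, -5, 0, 0.5]]])

```text
clock: 12.35
eef_pos: [0.5707, 0.0639, 0.0407]
ee_rot: [[-0.908, -0.418, -0.001], [-0.418, 0.908, -0.0], [0.001, 0.0, -1.0]]
force: [0.6, 0.0, 0.5]
opening: 0.0424
finger_force: 0.0
```

>>> play_rows(plan=[[[0, 0, -12, 0, 0.5], [0, 0, -25, 0, 0.5], [0, 0, -40, 0, 0.5], [0, 0, -60, 0, 0.5], [0, 0, -80, 0, 0.5], [0, 0, -100, 0, 0.5], [0, 0, -120, 0, 0.5], [0, 0, -130, 0, 0.5]]])

```text
clock: 13.35
eef_pos: [0.5722, 0.0639, 0.1732]
ee_rot: [[-0.908, -0.418, 0.003], [-0.418, 0.909, 0.0], [-0.003, -0.001, -1.0]]
force: [0.4, 0.0, 0.2]
opening: 0.0426
finger_force: 0.0
```

```bash
python3 - <<'E'
from h import *
from cell import camera
e=np.array([.5715,.0642])
to([.5057,.035,.091],24.7)
c=camera("side");np.savez("side4.npz",**c)
u,v=map(int,proj(c,[.52,.04,.06]));w=50
cv2.imwrite("pics/g4.png",cv2.resize(c["color"][v-w:v+w,u-w:u+w],(590,590),interpolation=cv2.INTER_CUBIC))
P=cloud(c);q=sel(c,P,e,.022,.055,.09);print("sleeve top",len(q),np.percentile(q[:,2],[5,50,90,95,100]),cv2.minEnclosingCircle(q[:,:2].astype(np.float32)))
E
```

```text
t 13.35 eef [0.5722 0.0639 0.1732] yang 114.7 tilt [0.0032 0.    ] shift [72.7  1.6 82. ] turn 90.0 F [0.4 0.  0.2] open 0.0426 ff 0.0
sleeve top 102 [0.05637514 0.0637561  0.06717925 0.06779197 0.06890588] ((0.5710058808326721, 0.06295787543058395), 0.014572137035429478)
```

View pics/g4.png

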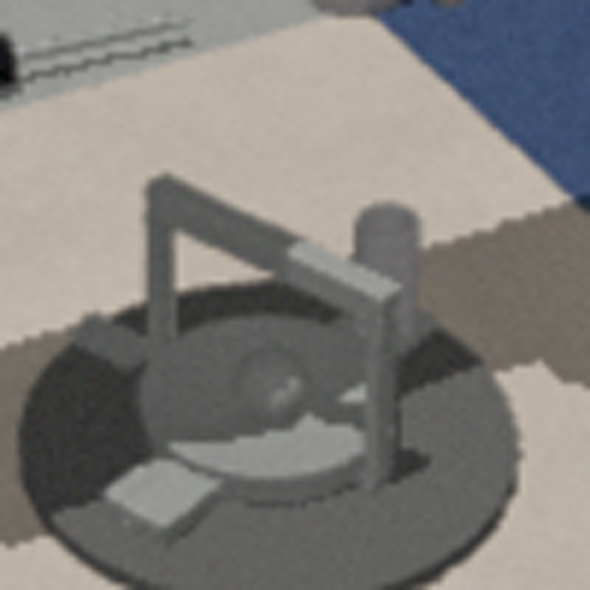

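>>> play_rows(plan=[[[10, 0, 0, 10, 0.5], [25, 0, 0, 20, 0.5], [40, 0, 0, 30, 0.5], [55, 0, 0, 40, 0.5], [65, 0.5, 0, 50, 0.5], [72.5, 0.5, 0, 60, 0.5], [72.5, 0.5, 0, 70, 0.5], [72.5, 0.5, 0, 80, 0.5]]])

```text
clock: 14.4
eef_pos: [0.5045, 0.034, 0.1705]
ee_rot: [[-0.564, 0.825, -0.001], [0.825, 0.564, 0.0], [0.001, -0.001, -1.0]]
force: [-0.4, -0.4, -0.2]
opening: 0.0425
finger_force: 0.0
```

>>> play_rows(plan=[[[0, 0, 5, 6, 0.5], [0, 0, 15, 10, 0.5], [0, 0, 25, 10, 0.5], [0, 0, 35, 10, 0.5], [0, 0, 40, 10, 0.5], [0, 0, 40, 10, 0.5], [0, 0, 40, 10, 0.5], [0, 0, 40, 10, 0.5]]])

```text
clock: 15.4
eef_pos: [0.5055, 0.034, 0.1313]
ee_rot: [[-0.418, 0.908, 0.001], [0.908, 0.418, -0.0], [-0.0, 0.001, -1.0]]
force: [-0.4, 0.3, -0.2]
opening: 0.0426
finger_force: 0.0
```

```bash
python3 - <<'E'
from h import *
from cell import camera
to([.5057,.034,.074],24.7)
c=camera("side");P=cloud(c);S0=dict(np.load("side0.npz"));
for cc in(S0,c):
  q=sel(cc,cloud(cc),[.5057,.034],.07,.07,.12);u=q[:,:2]@[.9085,.418];print(len(q),np.histogram(q[:,2],np.arange(.07,.12,.003))[0])
u,v=map(int,proj(c,[.5057,.035,.09]));w=50
cv2.imwrite("pics/g5.png",cv2.resize(c["color"][v-w:v+w,u-w:u+w],(590,590),interpolation=cv2.INTER_CUBIC))
E
```

```text
t 15.4 eef [0.5055 0.034  0.1313] yang 24.71 tilt [ 0.0008 -0.0001] shift [-0.1  0.1 57.3] turn 0.01 F [-0.4  0.3 -0.2] open 0.0426 ff 0.0
434 [ 13  11  12   8   9  24  48  49  43 109 106   2   0   0   0   0]
435 [ 15  15   9  14   4  25  46  44  49 100 110   4   0   0   0   0]
```

View pics/g5.png

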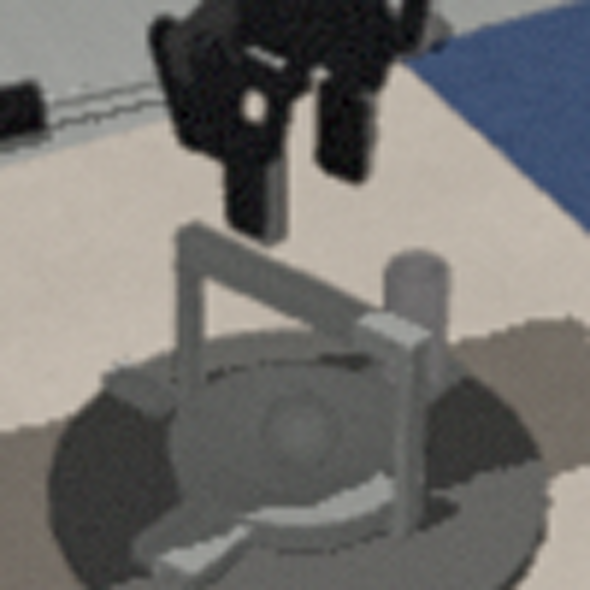

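>>> play_rows(plan=[[[0, 0, 8, 0, 0.5], [0, 0, 18, 0, 0.5], [0, 0, 28, 0, 0.5], [0, 0, 38, 0, 0.5], [0, 0, 48, 0, 0.5], [0, 0, 54, 0, 0.5], [0, 0, 57, 0, 0.5], [0, 0, 57, 0, 0.4]]])

```text
clock: 16.45
eef_pos: [0.5051, 0.0341, 0.0738]
ee_rot: [[-0.418, 0.908, -0.0], [0.908, 0.418, 0.0], [0.0, -0.0, -1.0]]
force: [0.3, -0.4, 0.1]
opening: 0.0341
finger_force: 0.0
```

>>> play_rows(plan=[[[0, 0, 0, 0, 0.32], [0, 0, 0, 0, 0.26], [0, 0, 0, 0, 0.22], [0, 0, 0, 0, 0.2], [0, 0, 0, 0, 0.18], [0, 0, 0, 0, 0.17], [0, 0, 0, 0, 0.16], [0, 0, 0, 0, 0.155]]], force=25)

```text
clock: 17.45
eef_pos: [0.5056, 0.0342, 0.074]
ee_rot: [[-0.418, 0.908, 0.001], [0.908, 0.418, 0.0], [-0.0, 0.001, -1.0]]
force: [1.3, 0.4, -1.2]
opening: 0.0134
finger_force: 0.7
```

>>> play_rows(plan=[[[0, 0, 0, 0, 0.15], [0, 0, 0, 0, 0.145], [0, 0, 0, 0, 0.14], [0, 0, 0, 0, 0.13], [0, 0, 0, 0, 0.12], [0, 0, 0, 0, 0.1], [0, 0, 0, 0, 0.05], [0, 0, 0, 0, 0.0]]])

```text
clock: 18.45
eef_pos: [0.5055, 0.0341, 0.0741]
ee_rot: [[-0.418, 0.908, 0.001], [0.908, 0.418, 0.0], [-0.0, 0.001, -1.0]]
force: [3.2, 2.3, 1.0]
opening: 0.0117
finger_force: 24.7
```

>>> play_rows(plan=[[[0, 0, 0, 0, 0], [0, 0, 0, 0, 0], [0, 0, 0, 0, 0], [0, 0, 0, 0, 0], [0, 0, 0, 0, 0], [0, 0, 0, 0, 0], [0, 0, 0, 0, 0], [0, 0, 0, 0, 0]]], force=100)

```text
clock: 19.45
eef_pos: [0.5055, 0.0339, 0.0744]
ee_rot: [[-0.418, 0.909, 0.001], [0.909, 0.418, -0.0], [-0.001, 0.001, -1.0]]
force: [2.4, 0.1, 5.7]
opening: 0.0101
finger_force: 98.7
```

```bash
cat >> h.py <<'E'
def ball(c,ctr,z):
    P=cloud(c);q=sel(c,P,ctr,.05,z-.006,z+.02)
    q=q[np.hypot(q[:,0]-ctr[0],q[:,1]-ctr[1])<.03]
    f=least_squares(lambda p:np.linalg.norm(q-p,axis=1)-.014,[*ctr,z],loss="soft_l1",f_scale=.001).x
    print("ball",len(q),np.round(f,4),"expected",np.round([*ctr,z],4))
E
python3 - <<'E'
from h import *
from cell import camera
to([.5057,.034,.074],24.7)
c=camera("side");ball(c,[.5057,.034],.030)
E
```

```text
t 19.45 eef [0.5055 0.0339 0.0744] yang 24.7 tilt [ 0.0008 -0.0003] shift [-0.   0.2  0.4] turn -0.0 F [2.4 0.1 5.7] open 0.0101 ff 98.7
ball 120 [0.506  0.034  0.0304] expected [0.5057 0.034  0.03  ]
```

>>> play_rows(plan=[[[0, 0, -0.5, 0, 0], [0, 0, -1.5, 0, 0], [0, 0, -3, 0, 0], [0, 0, -5, 0, 0], [0, 0, -7.5, 0, 0], [0, 0, -10, 0, 0], [0, 0, -12, 0, 0], [0, 0, -13, 0, 0]]])

```text
clock: 20.5
eef_pos: [0.5052, 0.034, 0.0872]
ee_rot: [[-0.418, 0.908, 0.0], [0.908, 0.418, -0.0], [-0.0, 0.0, -1.0]]
force: [-0.2, 0.2, -3.4]
opening: 0.0101
finger_force: 97.5
```

```bash
cat >> h.py <<'E'
def dish(c,ctr,yaw,dz):
    # tilt of the bar along dish y from its top points; sleeve top height
    P=cloud(c);a=np.radians(yaw);u=np.array([np.cos(a),np.sin(a)]);w=np.array([-u[1],u[0]])
    q=sel(c,P,ctr,.062,.092+dz,.11+dz);rel=q[:,:2]-ctr;k=(abs(rel@u)<.012);k&=abs(rel@w)>.03
    A=np.c_[rel[k]@w,np.ones(k.sum())];print("bar tilt deg",np.round(np.degrees(np.linalg.lstsq(A,q[k,2],rcond=None)[0][0]),2),k.sum())
    s=np.asarray(ctr)+.072*u;q=sel(c,P,s,.018,.02+dz,.09+dz);print("sleeve top",len(q),np.round(np.percentile(q[:,2],[50,90,95,99])-dz,4) if len(q) else "")
E
python3 - <<'E'
from h import *
from cell import camera,sense
to([.5057,.034,.149],24.7)
s=sense();dz=s["eef_pos"][2]-.0744;c=camera("side");ball(c,[.5057,.034],.030+dz);dish(c,[.5057,.034],24.7,dz)
S4=dict(np.load("side4.npz"));dish(S4,[.5057,.034],24.7,0)
E
```

```text
t 20.5 eef [0.5052 0.034  0.0872] yang 24.7 tilt [ 0.0003 -0.    ] shift [ -0.2   0.4 -61.8] turn 0.0 F [-0.2  0.2 -3.4] open 0.0101 ff 97.5
ball 128 [0.5057 0.0342 0.0432] expected [0.5057 0.034  0.0428]
bar tilt deg -1.13 100
sleeve top 153 [0.0589 0.0665 0.0669 0.0681]
bar tilt deg 0.23 139
sleeve top 158 [0.0593 0.0667 0.0675 0.0684]
```

>>> play_rows(plan=[[[0, 0, -1, 0, 0], [0, 0, -3, 0, 0], [0, 0, -6, 0, 0], [0, 0, -10, 0, 0], [0, 0, -15, 0, 0], [0, 0, -20, 0, 0], [0, 0, -25, 0, 0], [0, 0, -30, 0, 0]]])

```text
clock: 21.55
eef_pos: [0.5051, 0.0341, 0.1173]
ee_rot: [[-0.418, 0.908, 0.0], [0.908, 0.418, -0.0], [-0.0, 0.0, -1.0]]
force: [0.3, 0.8, -4.4]
opening: 0.01
finger_force: 97.5
```

>>> play_rows(plan=[[[0, 0, -5, 0, 0], [0, 0, -10, 0, 0], [0, 0, -15, 0, 0], [0, 0, -20, 0, 0], [0, 0, -25, 0, 0], [0, 0, -29, 0, 0], [0, 0, -31, 0, 0], [0, 0, -32, 0, 0]]])

```text
clock: 22.55
eef_pos: [0.5051, 0.0341, 0.149]
ee_rot: [[-0.418, 0.908, 0.0], [0.908, 0.418, 0.0], [-0.0, 0.0, -1.0]]
force: [0.2, -0.2, -4.0]
opening: 0.0097
finger_force: 97.5
```

```bash
python3 - <<'E'
from h import *
from cell import camera,sense
to([.5057,.034,.149],24.7)
s=sense();dz=s["eef_pos"][2]-.0744;c=camera("side");ball(c,[.5057,.034],.030+dz);dish(c,[.5057,.034],24.7,dz)
u,v=map(int,proj(c,[.5057,.035,.09]));w=60
cv2.imwrite("pics/g6.png",cv2.resize(c["color"][v-w:v+w,u-w:u+w],(590,590),interpolation=cv2.INTER_CUBIC))
E
```

```text
t 22.55 eef [0.5051 0.0341 0.149 ] yang 24.7 tilt [0. 0.] shift [-0.3  0.5  0. ] turn 0.0 F [ 0.2 -0.2 -4. ] open 0.0097 ff 97.5
ball 132 [0.5056 0.0346 0.1049] expected [0.5057 0.034  0.1046]
bar tilt deg -0.8 117
sleeve top 154 [0.0597 0.0664 0.0671 0.0683]
```

View pics/g6.png

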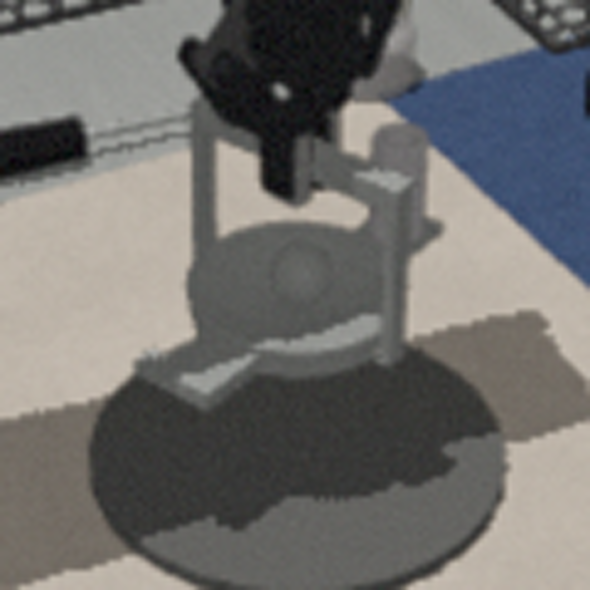

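>>> play_rows(plan=[[[0, 0, 0, -0.3, 0], [0, 0, 0, -1, 0], [0, 0, 0, -2.2, 0], [0, 0, 0, -4, 0], [0, 0, 0, -6.2, 0], [0, 0, 0, -8.6, 0], [0, 0, 0, -11.2, 0], [0, 0, 0, -13.8, 0]]])

```text
clock: 23.6
eef_pos: [0.5051, 0.034, 0.1489]
ee_rot: [[-0.625, 0.781, -0.0], [0.781, 0.625, -0.0], [-0.0, -0.0, -1.0]]
force: [-0.2, -0.4, -3.8]
opening: 0.0102
finger_force: 97.5
```

>>> play_rows(plan=[[[0, 0, 0, -2.6, 0], [0, 0, 0, -5.2, 0], [0, 0, 0, -7.8, 0], [0, 0, 0, -10.4, 0], [0, 0, 0, -13, 0], [0, 0, 0, -15.6, 0], [0, 0, 0, -18.2, 0], [0, 0, 0, -20.8, 0]]])

```text
clock: 24.6
eef_pos: [0.5051, 0.034, 0.1489]
ee_rot: [[-0.861, 0.508, -0.0], [0.508, 0.861, -0.0], [-0.0, -0.0, -1.0]]
force: [-0.4, -0.7, -4.0]
opening: 0.0103
finger_force: 97.5
```

```bash
python3 - <<'E'
from h import *
from cell import camera,sense
to([.505,.034,.149],114.7)
s=sense();dz=.0746;c=camera("side");ball(c,[.5055,.0342],.030+dz)
T=dict(np.load("top0.npz"));P=cloud(T);st=np.array([.5044,.0336])
rel=P[...,:2]-st;r=np.hypot(rel[...,0],rel[...,1]);a=np.degrees(np.arctan2(rel[...,1],rel[...,0]))
m=(r>.06)&(r<.0945)&(a>90)&(a<140)
g=cv2.cvtColor(T["color"],6);print("stand grey",np.percentile(g[m],[10,50,90]))
k=m&(g>100)&(r<.092);v,u=np.where(k);R=np.array([ray(T,p,.018)[:2]-st for p in zip(u,v)]).mean(0);print(k.sum(),R,np.hypot(*R),np.degrees(np.arctan2(R[1],R[0])))
E
```

```text
t 24.6 eef [0.5051 0.034  0.1489] yang 59.45 tilt [-0.     -0.0001] shift [ 0.1 -0.1 -0.1] turn -55.25 F [-0.4 -0.7 -4. ] open 0.0103 ff 97.5
ball 126 [0.5055 0.0348 0.1049] expected [0.5055 0.0342 0.1046]
stand grey [ 76.  80. 121.]
56 [-0.03132377  0.07063996] 0.07727342724622836 113.91386443815603
```

>>> play_rows(plan=[[[0, 0, 0, -2.6, 0], [0, 0, 0, -5.2, 0], [0, 0, 0, -7.8, 0], [0, 0, 0, -10.4, 0], [0, 0, 0, -13, 0], [0, 0, 0, -15.6, 0], [0, 0, 0, -18.2, 0], [0, 0, 0, -20.8, 0]]])

```text
clock: 25.65
eef_pos: [0.5051, 0.0341, 0.1489]
ee_rot: [[-0.985, 0.17, 0.0], [0.17, 0.985, -0.0], [-0.0, -0.0, -1.0]]
force: [-0.2, 0.4, -4.8]
opening: 0.01
finger_force: 97.5
```

>>> play_rows(plan=[[[0, 0, 0, -2.6, 0], [0, 0, 0, -5.2, 0], [0, 0, 0, -7.8, 0], [0, 0, 0, -10.4, 0], [0, 0, 0, -13, 0], [0, 0, 0, -15.6, 0], [0, 0, 0, -18.2, 0], [0, 0, 0, -20.8, 0]]])

```text
clock: 26.65
eef_pos: [0.5051, 0.0341, 0.1489]
ee_rot: [[-0.982, -0.191, 0.0], [-0.191, 0.982, -0.0], [-0.0, -0.0, -1.0]]
force: [0.2, 0.2, -4.3]
opening: 0.0101
finger_force: 97.5
```

>>> play_rows(plan=[[[0, 0, 0, -2.6, 0], [0, 0, 0, -5.2, 0], [0, 0, 0, -7.6, 0], [0, 0, 0, -9.6, 0], [0, 0, 0, -11.2, 0], [0, 0, 0, -12.4, 0], [0, 0, 0, -13, 0], [0, 0, 0, -13.2, 0]]])

```text
clock: 27.65
eef_pos: [0.5051, 0.0341, 0.1489]
ee_rot: [[-0.913, -0.409, 0.0], [-0.409, 0.913, -0.0], [-0.0, -0.0, -1.0]]
force: [-0.5, 0.4, -5.3]
opening: 0.0098
finger_force: 97.5
```

>>> play_rows(plan=[[[0, 0, 0, 0, 0], [0, 0, 0, 0, 0], [0, 0, 0, 0, 0], [0, 0, 0, 0, 0], [0, 0, 0, 0, 0], [0, 0, 0, 0, 0], [0, 0, 0, 0, 0], [0, 0, 0, 0, 0]]])

```text
clock: 28.65
eef_pos: [0.5051, 0.0341, 0.1489]
ee_rot: [[-0.913, -0.408, -0.0], [-0.408, 0.913, 0.0], [0.0, 0.0, -1.0]]
force: [-0.1, -0.3, -5.1]
opening: 0.0103
finger_force: 97.5
```

```bash
python3 - <<'E'
from h import *
from cell import camera,sense
to([.505,.034,.149],114.2)
c=camera("side");ball(c,[.5055,.0342],.1046);dish(c,[.5055,.0342],114.2,.0746)
u,v=map(int,proj(c,[.5057,.035,.09]));w=60
cv2.imwrite("pics/g7.png",cv2.resize(c["color"][v-w:v+w,u-w:u+w],(590,590),interpolation=cv2.INTER_CUBIC))
c=camera("side");ball(c,[.5055,.0342],.1046)
E
```

```text
t 28.65 eef [0.5051 0.0341 0.1489] yang 114.1 tilt [-0.  0.] shift [ 0.1 -0.  -0.1] turn -0.1 F [-0.1 -0.3 -5.1] open 0.0103 ff 97.5
ball 132 [0.5043 0.0351 0.1049] expected [0.5055 0.0342 0.1046]
bar tilt deg -3.82 90
sleeve top 254 [0.051  0.0658 0.0666 0.068 ]
ball 135 [0.504  0.0353 0.1048] expected [0.5055 0.0342 0.1046]
```

View pics/g7.png

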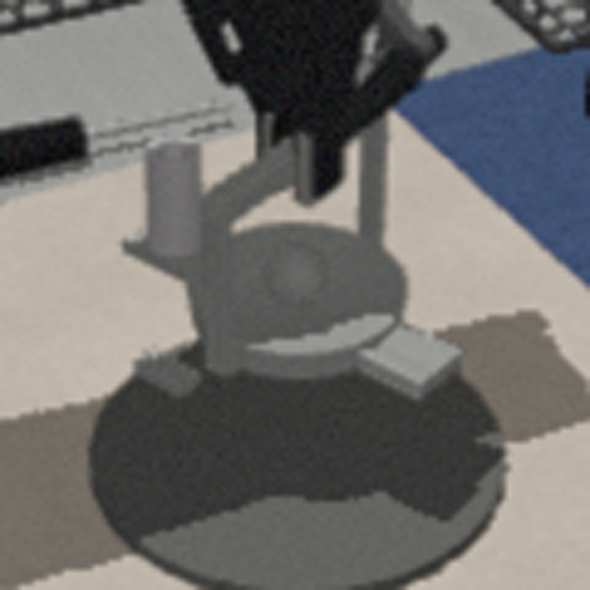

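```bash
python3 - <<'E'
from h import *
from cell import camera
c=camera("side");P=cloud(c);ctr=np.array([.5053,.0341])
for n,cc,yaw,dz in(("now",c,114.1,.0746),("start",dict(np.load("side4.npz")),24.7,0)):
    a=np.radians(yaw);U=np.array([np.cos(a),np.sin(a)]);W=np.array([-U[1],U[0]])
    q=sel(cc,cloud(cc),ctr,.065,.07+dz,.12+dz);w=(q[:,:2]-ctr)@W;u=(q[:,:2]-ctr)@U
    for lo,hi in((-.056,-.046),(-.046,-.036),(-.036,-.026),(.026,.036),(.036,.046),(.046,.056)):
        k=(w>lo)&(w<hi)&(abs(u)<.01);print(n,lo,k.sum(),np.round(np.sort(q[k,2])[-6:]-dz,4))
    # rim: points at radius 44-48.5, z about 16
    q=sel(cc,cloud(cc),ctr,.0475,.018+dz,.030+dz);q=q[np.hypot(*(q[:,:2]-ctr).T)>.03]
    # conical floor symmetric: fit z = a + b r + cx x + cy y
    x=q[:,:2]-ctr;A=np.c_[np.ones(len(q)),np.hypot(*x.T),x@U,x@W];f=lambda p:A@p-q[:,2]
    print(n,"well tilt about y,x deg",np.round(np.degrees(least_squares(f,[0,0,0,0],loss="soft_l1",f_scale=.001).x[2:]),2),len(q))
ball(c,[.5055,.0342],.1046)
E
```

```text
now -0.056 26 [0.0815 0.0826 0.0844 0.0847 0.0885 0.0898]
now -0.046 8 [0.0797 0.0822 0.0867 0.0877 0.089  0.0896]
now -0.036 3 [0.0867 0.0904 0.0914]
now 0.026 31 [0.1008 0.1009 0.1013 0.1014 0.1029 0.1031]
now 0.036 35 [0.1009 0.1011 0.1012 0.1014 0.1019 0.1027]
now 0.046 64 [0.1019 0.102  0.102  0.1021 0.1023 0.1024]
now well tilt about y,x deg [ 0.27 -0.52] 447
start -0.056 79 [0.1007 0.1013 0.1015 0.1017 0.1021 0.104 ]
start -0.046 38 [0.1014 0.1015 0.1017 0.1021 0.1024 0.1025]
start -0.036 33 [0.1009 0.101  0.1011 0.1016 0.1017 0.1021]
start 0.026 35 [0.1013 0.1013 0.1016 0.1019 0.102  0.1024]
start 0.036 32 [0.1013 0.1014 0.1015 0.1016 0.1022 0.1025]
start 0.046 47 [0.1009 0.1009 0.101  0.1014 0.1019 0.1023]
start well tilt about y,x deg [0.26 0.12] 502
ball 133 [0.5042 0.0356 0.1049] expected [0.5055 0.0342 0.1046]
```

```bash
python3 -c "
from cell import close_job
print(close_job())"
```

```text
the job is handed in; nothing more can be done
None
```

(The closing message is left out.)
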